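# Set up the leather finishing tray

## Task

Set up the finishing tray: first stand the two tall bottles in its two back bays, one in each, then stand the steel plunger can in front of them, in the front bay that has the rubber pad. Set things down upright without dropping them. Finally prime the can in its bay: press its sprung dish all the way down to the stop, hold it there for a moment and let it come fully back up, and leave everything else where it is.

Things in the scene. Friction and masses are not known exactly. Their poses are not given: they have to be found in the camera images.
- bottle_1: tall round amber bottle with a paper label, one of two alike, loose, standing on the bench, about 0.35 kg. Body 58 mm in diameter up to 125 mm, shoulder narrowing to 146 mm, then a black cap 38 mm in diameter from 148 mm to 190 mm, the full height: lift it by the cap. Origin: centre of its underside, z up its axis.
- bottle_2: tall round amber bottle with a paper label, one of two alike, loose, standing on the bench, about 0.35 kg. Body 58 mm in diameter up to 125 mm, shoulder narrowing to 146 mm, then a black cap 38 mm in diameter from 148 mm to 190 mm, the full height: lift it by the cap. Origin: centre of its underside, z up its axis.
- can: plunger can for solvent: short plain steel cylinder, loose, about 0.45 kg, standing on the bench, 58 mm in diameter up to 74 mm, top edge at 80 mm, above it a sprung brass dish on a stem (rim 54 mm in diameter, top of rim at 105 mm). Grip it by the steel body, about 65 mm up. Origin: centre of its underside, z up its axis.
- plunger (a joint): travel of the can's sprung dish: 0 fully up, 0.012 m fully down on its stop. It is pressed straight down; the spring needs about 3 N to start and 9 N at the stop, and returns the dish by itself.
- dish (a point): centre of the brass dish's hollow upper face, where to press; 99 mm above the can's underside when up. The flat of the hollow is about 40 mm across, its rim 6 mm higher.
- tray: wooden tray fixed on the bench, 256 mm deep (its x, pointing to the back, away from the robot) by 232 mm wide (its y), floor 8 mm thick; outer and inner walls 8 mm thick, tops 28 mm above the bench. The walls make four bays, two at the back and two in front, each 116 mm deep by 104 mm wide. Origin: centre of its underside.
- back_left (a point): centre of the floor of the back bay on the tray's +y side, 8 mm above the bench; this bay is empty.
- back_right (a point): centre of the floor of the back bay on the tray's -y side, 8 mm above the bench; this bay is empty.
- pad: black rubber pad 3 mm thick that covers the floor of one of the two front bays, left or right, fixed. Origin: centre of its underside.
- pad_top (a point): centre of the pad's upper face, 11 mm above the bench: the can stands here.
- tin: flat round aluminium tin, 69 mm in diameter, 40 mm high, standing in the other front bay; to be left alone. Origin: centre of its underside.
- spool: wooden thread spool, 40 mm in diameter, 60 mm high, standing on the bench among the bottles and the can; to be left alone. Origin: centre of its underside.
- jar: short amber jar with black lid, 64 mm in diameter, 75 mm high, on the bench; to be left alone. Origin: centre of its underside.
- mallet: leather mallet lying on the bench: head 60 mm in diameter, 100 mm long (along its y) 100 mm ahead of the origin, wooden handle back to 140 mm behind it; to be left alone. Origin: on the bench below the handle, x from handle to head.
There are look-alikes about, which are no part of the job. Leave any green or purple look-alike of the can alone.

How it is judged:
On the way, in this order (a step that is already met when the one before it is completed fails the run):
1. both tall bottles stand released in the back bays, one in each (((horizontal distance between bottle_1 and back_left below 0.036 m and z of bottle_1 in the frame of back_left between -0.004 and 0.004 m and angle between each of bottle_1, bottle_2's own z axis and vertical below 0.06 rad and contact force between the fingers and bottle_1 below 0.5 N and linear speed of each of bottle_1, bottle_2 below 0.02 m/s and horizontal distance between bottle_2 and back_right below 0.036 m and z of bottle_2 in the frame of back_right between -0.004 and 0.004 m and contact force between the fingers and bottle_2 below 0.5 N) or (horizontal distance between bottle_1 and back_right below 0.036 m and z of bottle_1 in the frame of back_right between -0.004 and 0.004 m and angle between each of bottle_1, bottle_2's own z axis and vertical below 0.06 rad and contact force between the fingers and bottle_1 below 0.5 N and linear speed of each of bottle_1, bottle_2 below 0.02 m/s and horizontal distance between bottle_2 and back_left below 0.036 m and z of bottle_2 in the frame of back_left between -0.004 and 0.004 m and contact force between the fingers and bottle_2 below 0.5 N))), for 0.2 s.
2. then the can stands released on the pad in the front bay (horizontal distance between can and pad_top below 0.036 m and z of can in the frame of pad_top between -0.004 and 0.004 m and angle between can's own z axis and vertical below 0.06 rad and contact force between the fingers and can below 0.5 N and linear speed of can below 0.02 m/s), for 0.2 s.
3. then its dish is pressed down to the stop, the can standing on the pad (value of joint plunger above 0.0105 m and horizontal distance between can and pad_top below 0.036 m), for 0.1 s.
At the end, for the whole second after the job is handed in: One tall bottle stands in each back bay and the can on the pad in the front bay: each flat on the bay's floor or pad (within 4 mm in height), anywhere within its bay (axis within 36 mm of the bay's centre), upright within 3 degrees, released and at rest; the can's dish is back up (within 2 mm) (all of step 2 and ((horizontal distance between bottle_1 and back_left below 0.036 m and z of bottle_1 in the frame of back_left between -0.004 and 0.004 m and angle between each of bottle_1, bottle_2's own z axis and vertical below 0.06 rad and contact force between the fingers and bottle_1 below 0.5 N and linear speed of each of bottle_1, bottle_2 below 0.02 m/s and horizontal distance between bottle_2 and back_right below 0.036 m and z of bottle_2 in the frame of back_right between -0.004 and 0.004 m and contact force between the fingers and bottle_2 below 0.5 N) or (horizontal distance between bottle_1 and back_right below 0.036 m and z of bottle_1 in the frame of back_right between -0.004 and 0.004 m and angle between each of bottle_1, bottle_2's own z axis and vertical below 0.06 rad and contact force between the fingers and bottle_1 below 0.5 N and linear speed of each of bottle_1, bottle_2 below 0.02 m/s and horizontal distance between bottle_2 and back_left below 0.036 m and z of bottle_2 in the frame of back_left between -0.004 and 0.004 m and contact force between the fingers and bottle_2 below 0.5 N)) and value of joint plunger below 0.002 m); the robot touches nothing.
It fails at once if a bottle or the can is tipped by more than about 35 degrees (angle between any of bottle_1, bottle_2, can's own z axis and vertical above 0.6 rad).
It fails at once if a bottle or the can is dropped or slammed down (faster than 0.6 m/s within 30 mm of what it stands on) ((height (world z) of bottle_1 below 0.038 m and linear speed of bottle_1 above 0.6 m/s) or (height (world z) of bottle_2 below 0.038 m and linear speed of bottle_2 above 0.6 m/s) or (height (world z) of can below 0.038 m and linear speed of can above 0.6 m/s)).
It fails at once if the tin, spool, jar or mallet, no part of the job, is moved by more than 25 mm (distance of any of tin, spool, jar, mallet from where it was at the start of the episode above 0.025 m).
It also fails if it takes over 72 s, if anything falls off the work surface, if the arm or the gripper's body presses on something with over 40 N, if the wrist force passes 120 N, or if a joint passes its speed limit or range.

## Robot

A 6-joint arm with a two-finger parallel gripper is mounted at the origin on the work surface. World frame = base frame: x ahead of the robot, y to its left, z up, the work surface at z = 0. Lengths are in m, angles in rad, forces in N, time in s.
With the tool pointing down it reaches from about 0.3 to 1 m from the base axis. Payload 5.1 kg.
Tool frame: the origin (TCP) lies between the finger pads; the fingertips stand 17 mm ahead of it and the grasp point (between the pads) lies 2 mm behind it (r.nose_length is the distance from the TCP to the fingertips, in m); z points along the fingers, y is the direction in which the jaws open and shut (so a half turn about z gives the same grasp; the last joint's range is limited). The gripper opens to 95 mm and grips with 3 to 60 N. Pads are 20 mm wide; open, the fingers measure 119 mm over their backs; the gripper's body (75 mm by 180 mm) begins 59 mm behind the grasp point.
Start: joints at [1.251, 0.124, 1.65, -0, 1.367, -0.083], TCP at [0.153, 0.632, 0.232] pointing down, gripper open.
Joint ranges: [-2.61, 2.61], [-1.02, 2.33], [0.03, 2.71], [-1.35, 4.49], [0.32, 2.68], [-2.91, 2.91]. Speed limits (rad/s): [2.57, 2.57, 3.14, 3.14, 3.14, 3.14].

## Interface

Orientations are given as a unit quaternion [w, x, y, z].
In Python, from workcell import r, get_image, get_calibration gives the robot as it stands.
- The arm moves only by the shell command python3 -m handwheel 'ROWS' [FORCE]. ROWS is JSON, a list that holds one entry, the list of rows, each a list of 5 numbers: the shift along the tool's x, y, z each as a share of 0.4 m, from -1 to 1, then the turn about the tool's z as a share of 2 pi rad, from -1 to 1, then the opening, from -1 (shut) to 1 (fully open). In form: [[[x, y, z, turn, claw], ...]]. A call has 1 to 5 rows; each row shifts and turns the commanded pose from where the row before left it, along the tool's axes as they then stand; what a row does not reach is not made up. A row lasts 1/10 s, in which the tool goes at most 50 mm and 8.59 degrees, less where a joint would pass 70% of its speed; a pose out of reach is approached as far as the arm can. A call with a number of a shift or a turn outside -1 to 1 is refused whole. A call with a gripper value outside its range is refused whole. The fingers move at their own pace and stop on an object; FORCE is the grip in N (left out, the last holds). Time passes only in rows, so rows that do not move let the fingers close. It gives the time, the measured TCP pose, the force and the opening at its end, in the units of the state.
- r.get_state(): the state, without advancing time (a new reading comes with each control period).
- get_image(name): name is "side" or "top" or "wrist"; returns the picture (420x560x3 uint8, red, green, blue); there is no depth.
- get_calibration(name): a dict with "mtx" (3x3 intrinsics, pixels), "world_to_cam" (4x4, takes a point from world to camera coordinates); the wrist camera has in their place "T_tool_cam" (4x4, takes a point from camera to tool coordinates, whose origin is the TCP and whose axes are the flange's). Camera axes: x right, y down, z forward; pixel columns grow to the right and rows downward; lengths in m; the calibration is good to about 2 mm. A picture is of the moment at which its call begins: read the wrist's pose just before it. get_calibration takes no time and is no camera call.
- r.hand_in(): hands the job in, once; it reports no verdict.
The state is a dict: "clock": time; "joint_positions": joint angles; "qd": joint speeds; "joint_efforts": joint torques, N m; "ee_pos": TCP position; "orientation": TCP orientation; "contact_force": force on the tool from outside, world axes, zero at the start; "wrist_torque": the same for the moment, N m; "grip_width": opening from 0.0 (shut) to 1.0 (fully open).
Only numpy, scipy, OpenCV 4.12 (cv2) and the standard library are available. Lean on these libraries where they do the work, as an engineer would, in place of code of your own. Each camera call takes 0.05 s, during which the arm holds its last target.

## Working session

There is one attempt and no reset: what is moved stays moved. The work goes in short steps, Python scripts to look and compute and a shell command to move; the robot and the scene stay as the last step left them, time stands still between calls to the robot, and variables do not carry over. Pictures are saved under pics/ and viewed, and the job is handed in when it is done.

```bash
mkdir -p pics; ls; python3 - <<'E'
from workcell import r,get_image,get_calibration
import cv2,numpy as np
np.set_printoptions(precision=4,suppress=True)
print(r.get_state(), r.nose_length)
for n in("side","top","wrist"):
    im=get_image(n); cv2.imwrite(f"pics/{n}0.png",im[:,:,::-1]); print(n,get_calibration(n))
E
```

```text
pics
{'clock': 0.0, 'joint_positions': array([ 1.2514,  0.1245,  1.6517,  0.    ,  1.3675, -0.0826]), 'qd': array([-0.0003, -0.0004, -0.0001,  0.0011, -0.0006,  0.0007]), 'joint_efforts': array([  0.0008, -41.7586, -35.9942,   0.0775,   0.0488,  -0.0002]), 'ee_pos': array([0.1523, 0.6313, 0.2304]), 'orientation': array([-0.0002,  0.1181,  0.993 , -0.001 ]), 'contact_force': array([ 0.2276, -0.7411, -0.0198]), 'wrist_torque': array([ 0.0032, -0.0327,  0.0555]), 'grip_width': 0.998759116385703} 0.017
side {'mtx': array([[407.3595,   0.    , 280.1219],
       [  0.    , 407.3595, 211.6265],
       [  0.    ,   0.    ,   1.    ]]), 'world_to_cam': array([[-0.9539, -0.3001,  0.0089,  0.4907],
       [-0.1882,  0.5745, -0.7965,  0.1769],
       [ 0.2339, -0.7615, -0.6045,  0.8594],
       [ 0.    ,  0.    ,  0.    ,  1.    ]])}
top {'mtx': array([[491.343 ,   0.    , 277.8251],
       [  0.    , 491.343 , 201.4908],
       [  0.    ,   0.    ,   1.    ]]), 'world_to_cam': array([[-0.0262, -0.9993,  0.0281, -0.0176],
       [-0.9929,  0.0227, -0.1167,  0.5414],
       [ 0.116 , -0.031 , -0.9928,  1.1259],
       [ 0.    ,  0.    ,  0.    ,  1.    ]])}
wrist {'mtx': array([[322.0035,   0.    , 277.0257],
       [  0.    , 322.0035, 207.4192],
       [  0.    ,   0.    ,   1.    ]]), 'T_tool_cam': array([[-0.0018, -0.9696, -0.2448,  0.0692],
       [ 1.    , -0.0018, -0.0004, -0.0006],
       [-0.    , -0.2448,  0.9696, -0.153 ],
       [ 0.    ,  0.    ,  0.    ,  1.    ]])}
```

View pics/side0.png

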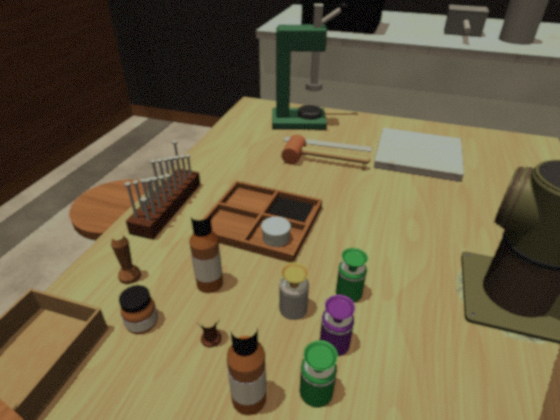

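View pics/top0.png

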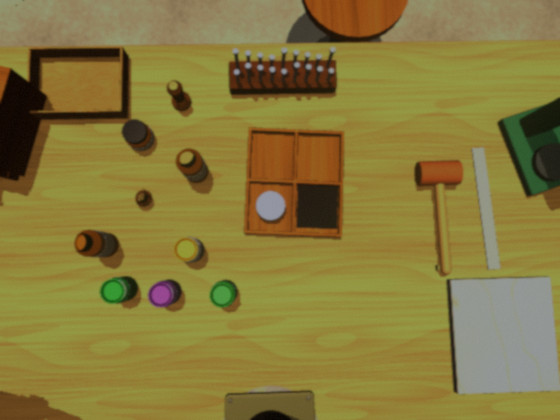

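View pics/wrist0.png

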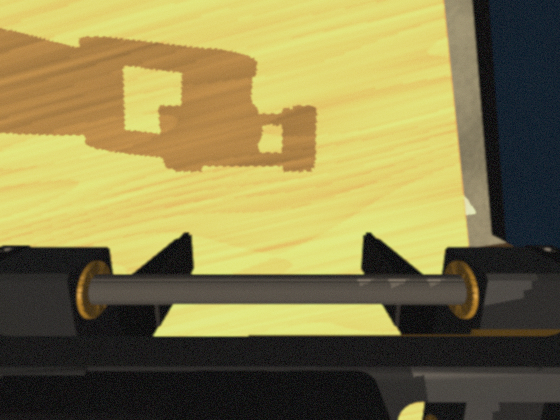

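```bash
cat > h.py <<'E'
from workcell import r,get_image,get_calibration
import cv2,numpy as np
from scipy.spatial.transform import Rotation as Rn
np.set_printoptions(precision=4,suppress=True)
def P(n):
    c=get_calibration(n); return c['mtx']@c['world_to_cam'][:3]
def proj(n,X):
    q=P(n)@np.r_[X,1]; return q[:2]/q[2]
def wP(pos,q):
    c=get_calibration('wrist'); T=np.eye(4); T[:3,:3]=Rn.from_quat([q[1],q[2],q[3],q[0]]).as_matrix(); T[:3,3]=pos
    return c['mtx']@np.linalg.inv(T@c['T_tool_cam'])[:3]
def tri(Pa,a,Pb,b):
    X=cv2.triangulatePoints(Pa,Pb,np.float64(a).reshape(2,1),np.float64(b).reshape(2,1))[:,0]; X=X[:3]/X[3]
    e=[np.linalg.norm((M@np.r_[X,1])[:2]/(M@np.r_[X,1])[2]-np.array(p)) for M,p in((Pa,a),(Pb,b))]
    return X,e
def onz(M,p,z):
    # point on plane z
    A=np.c_[M[:,0],M[:,1],-np.r_[p,1]]; s=np.linalg.solve(A,-(M[:,2]*z+M[:,3])); return np.r_[s[:2],z]
def save(im,f,box=None,k=1):
    if box: x0,y0,x1,y1=box; im=im[y0:y1,x0:x1]
    cv2.imwrite('pics/'+f,cv2.resize(im[:,:,::-1],None,fx=k,fy=k,interpolation=cv2.INTER_CUBIC))
E
python3 - <<'E'
from h import *
for n in("top","side"):
    im=cv2.imread(f'pics/{n}0.png')[:,:,::-1]
    save(im,f'{n}_z.png',(70,60,350,310) if n=='top' else (90,180,380,415),2.7 if n=='side' else 2.4)
    w=get_calibration(n)['world_to_cam']; print(n,-w[:3,:3].T@w[:3,3])
E
```

```text
top [0.4065 0.005  1.1815]
side [0.3004 0.7    0.656 ]
```

View pics/top_z.png

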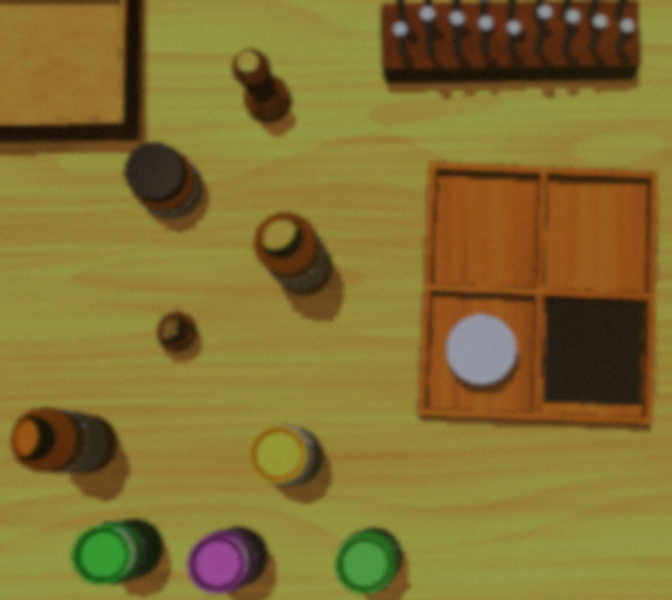

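View pics/side_z.png

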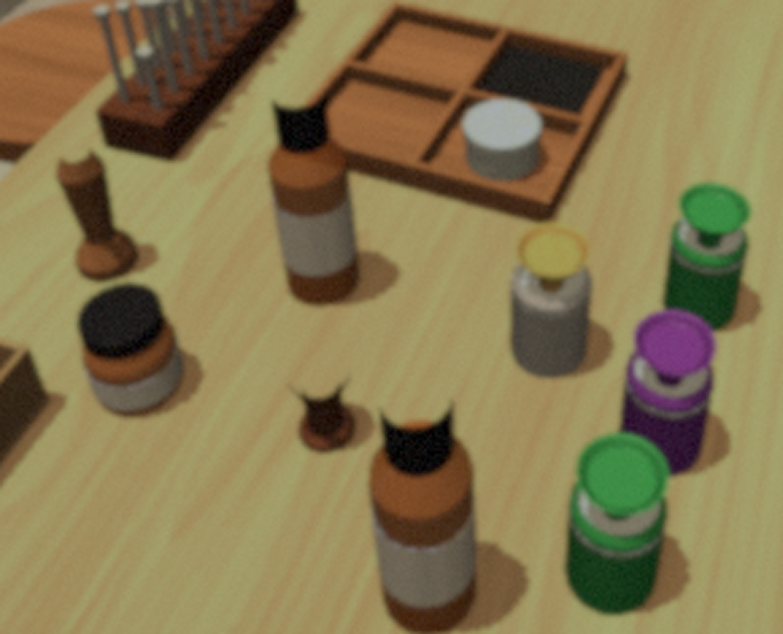

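```bash
python3 - <<'E'
from h import *
T=lambda x,y:(x/2.4+70,y/2.4+60); S=lambda x,y:(x/2.7+90,y/2.7+180)
for n,a,b in[('A',T(281,236),S(301.5,103)),('B',T(27,437),S(418,407)),('can rim',T(281,455),S(552,250)),('spool',T(177,328),S(319.5,383)),('tin',T(482,349),S(503,126)),('purple',T(220,562),S(675,345)),('greenfar',T(367,562),S(714,210)),('jar',T(157,172),S(122,318)),('trayBR',T(655,170),S(398,8)),('trayFR',T(651,420),S(627,55)),('trayFL',T(420,412),S(548,208)),('mid',T(541,294),S(462,90))]:
    print(n,*tri(P('top'),a,P('side'),b))
for c in [(432,163),(655,170),(651,418),(420,410)]: print(onz(P('top'),T(*c),.028))
print('pad',onz(P('top'),T(596,350),.011))
q=r.get_state(); R=Rn.from_quat(np.roll(q['orientation'],-1)).as_matrix();print(R)
E
```

```text
A [0.6202 0.16   0.1748] [np.float64(0.7996733302332715), np.float64(1.2551108894794254)]
B [0.4508 0.3735 0.1738] [np.float64(0.03176142033478566), np.float64(0.06615233380930778)]
can rim [0.4323 0.172  0.0994] [np.float64(0.1893037301143665), np.float64(0.3181000054193149)]
spool [0.5613 0.2825 0.0365] [np.float64(1.1082633892676927), np.float64(2.0199868231905853)]
tin [ 0.5301 -0.0142  0.0419] [np.float64(0.3380046859057224), np.float64(0.4827241008432229)]
purple [0.3365 0.2272 0.0974] [np.float64(0.44069735394577064), np.float64(0.7974380893714592)]
greenfar [0.3328 0.0953 0.0978] [np.float64(0.4500936060041465), np.float64(0.7155172141674847)]
jar [0.7064 0.2944 0.0656] [np.float64(0.06849238788280963), np.float64(0.1214418463365439)]
trayBR [ 0.709  -0.1954  0.0175] [np.float64(1.3547041842750422), np.float64(1.683077324406153)]
trayFR [ 0.4565 -0.1794  0.0231] [np.float64(0.9364737220621029), np.float64(1.2062263607476813)]
trayFL [0.4712 0.0479 0.0165] [np.float64(0.5934821988859971), np.float64(0.902868225498498)]
mid [ 0.5873 -0.0741  0.0242] [np.float64(0.4072479415772465), np.float64(0.5535991333241848)]
[0.7208 0.0312 0.028 ]
[ 0.7094 -0.1927  0.028 ]
[ 0.4604 -0.1784  0.028 ]
[0.4738 0.0477 0.028 ]
pad [ 0.5306 -0.1286  0.011 ]
[[-0.9721  0.2345 -0.0005]
 [ 0.2345  0.9721 -0.0016]
 [ 0.0001 -0.0016 -1.    ]]
```

```bash
python3 -m handwheel '[[[0,0,-0.0875,-0.0188,1],[0,0,-0.0875,-0.0188,1],[-0.085,-0.0875,0,0,1],[-0.085,-0.0875,0,0,1],[-0.085,-0.0875,0,0,1]]]' 
python3 - <<'E'
from h import *
for n,c in(('A',(187.1,158.3)),('B',(81.3,242.1))): print(n,onz(P('top'),c,.19))
s=r.get_state();print(Rn.from_quat(np.roll(s['orientation'],-1)).as_matrix(),s['ee_pos'])
E
```

```text
clock: 0.65
ee_pos: [0.255, 0.5257, 0.3016]
orientation: [0.0, -0.0, 1.0, 0.0]
contact_force: [0.4, 0.0, 0.3]
grip_width: 1.0
A [0.6154 0.1571 0.19  ]
B [0.45   0.3674 0.19  ]
[[-1.     -0.0009  0.0003]
 [-0.0009  1.      0.    ]
 [-0.0003  0.     -1.    ]] [0.255  0.5257 0.3016]
```

```bash
python3 -m handwheel '[[[-0.085,-0.09,0,0,1],[-0.085,-0.09,0,0,1],[-0.085,-0.09,0,0,1],[-0.085,-0.09,0,0,1],[-0.085,-0.09,0,0,1]]]' 
python3 - <<'E'
from h import *
s=r.get_state();im=get_image('wrist');save(im,'w1.png');print(s['ee_pos'],s['orientation'],s['qd'])
E
python3 -m handwheel '[[[-0.085,-0.09,0,0,1],[-0.085,-0.09,0,0,1],[-0.085,-0.09,0,0,1],[-0.085,-0.09,0,0,1],[0,0,0,0,1]]]' 
python3 - <<'E'
from h import *
s=r.get_state();im=get_image('wrist');save(im,'w2.png');print(s['ee_pos'],s['orientation'],s['qd'])
E
```

```text
clock: 1.15
ee_pos: [0.4252, 0.345, 0.3015]
orientation: [0.0, 0.0, 1.0, 0.0]
contact_force: [1.0, 0.9, 0.1]
grip_width: 1.005
[0.4252 0.345  0.3015] [0.     0.0002 1.     0.    ] [-0.9037  0.0417 -0.0373  0.0017 -0.0102 -0.8918]
clock: 1.7
ee_pos: [0.5629, 0.1986, 0.3007]
orientation: [-0.0, 0.003, 1.0, -0.001]
contact_force: [-0.1, -0.4, 0.1]
grip_width: 0.997
[0.5629 0.1986 0.3007] [-0.0002  0.0034  1.     -0.0009] [ 0.0726 -0.0302  0.0311  0.0557  0.0276  0.0454]
```

View pics/w1.png

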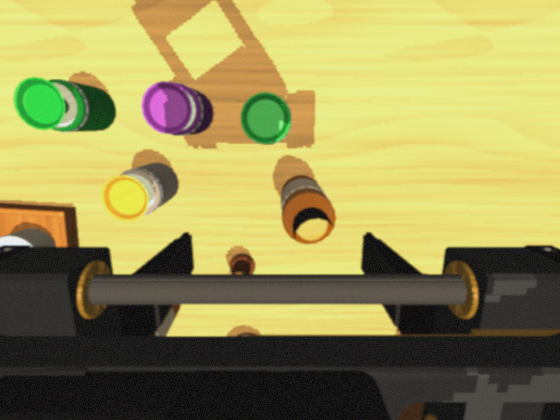

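View pics/w2.png

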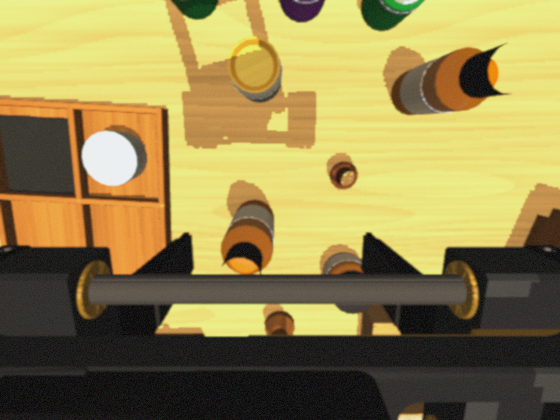

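```bash
python3 - <<'E'
from h import *
P1=wP([.4252,.345,.3015],[0,.0002,1,0]);P2=wP([.5629,.1986,.3007],[-.0002,.0034,1,-.0009])
for n,a,b in[('B',(313,224),(506,70)),('can',(126,197),(256,65)),('spool',(240,258),(344,176))]: print(n,*tri(P1,a,P2,b))
print(onz(P1,(313,224),.19),onz(P2,(243,262),.19),onz(P1,(126,197),.105),onz(P2,(256,65),.105))
# A: wrist vs top, side
print(tri(P2,(243,262),P('side'),(201.5,218)),tri(P2,(243,262),P('top'),(187.1,158.3)))
print(onz(P2,(78,106),.028),onz(P2,(74,203),.028),onz(P2,(165,107),.028),onz(P2,(163,203),.028))
im=cv2.imread('pics/w2.png')[:,:,::-1]; save(im,'w2z.png',(200,190,380,290),4)
E
```

```text
B [0.4471 0.3807 0.1727] [np.float64(5.781816028987736), np.float64(6.52862505177758)]
can [0.4329 0.1768 0.1038] [np.float64(0.9710074219770318), np.float64(1.0741540402428513)]
spool [ 0.5595  0.2905 -0.0108] [np.float64(4.079255100779327), np.float64(4.359605711363567)]
[0.4374 0.3753 0.19  ] [0.6095 0.1674 0.19  ] [0.4318 0.1767 0.105 ] [0.4338 0.1777 0.105 ]
(array([0.617 , 0.1669, 0.1808]), [np.float64(3.493718833592277), np.float64(1.0536709204806434)]) (array([0.6229, 0.1626, 0.1567]), [np.float64(1.4594105371710755), np.float64(0.29058251341844316)])
[ 0.4666 -0.0533  0.028 ] [ 0.5925 -0.0789  0.028 ] [0.4688 0.0567 0.028 ] [0.5935 0.0422 0.028 ]
```

View pics/w2z.png

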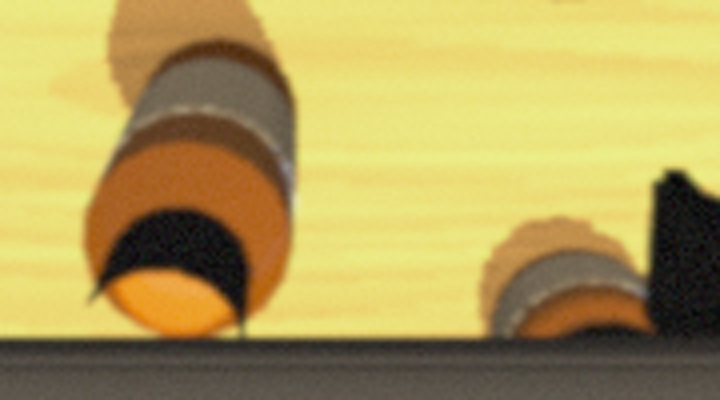

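```bash
python3 - <<'E'
from h import *
t=cv2.imread('pics/top0.png')[:,:,::-1];s=cv2.imread('pics/side0.png')[:,:,::-1]
k=5
a=np.hstack([cv2.resize(t[y:y+55,x:x+70],None,fx=k,fy=k,interpolation=cv2.INTER_CUBIC) for x,y in((160,135),(70,220))])
b=np.hstack([cv2.resize(s[y:y+55,x:x+70],None,fx=k,fy=k,interpolation=cv2.INTER_CUBIC) for x,y in((170,200),(210,315))])
save(np.vstack([a,b]),'tips.png')
E
```

```text
(no output)
```

View pics/tips.png

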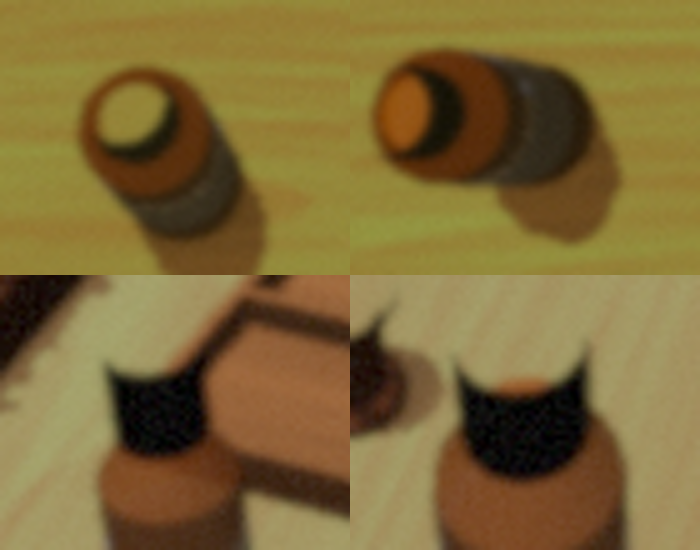

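```bash
python3 - <<'E'
from h import *
P2=wP([.5629,.1986,.3007],[-.0002,.0034,1,-.0009])
print(tri(P('top'),(187.2,157),P('side'),(201.4,216.2)),tri(P('top'),(80.6,242.6),P('side'),(244.4,329.6)))
for M,p in((P('top'),(187.2,157)),(P('side'),(201.4,216.2)),(P2,(242,269.2)),(P('top'),(80.6,242.6)),(P('side'),(244.4,329.6)),(P2,(506,68))): print(onz(M,p,.19))
print(r.get_state()['ee_pos'])
E
```

```text
(array([0.6216, 0.159 , 0.1786]), [np.float64(0.5356287496041467), np.float64(0.8396066698017581)]) (array([0.4502, 0.3738, 0.1768]), [np.float64(0.32729071868101095), np.float64(0.6817460322564566)])
[0.6181 0.1568 0.19  ]
[0.6156 0.1719 0.19  ]
[0.6164 0.1663 0.19  ]
[0.449  0.3688 0.19  ]
[0.447  0.3829 0.19  ]
[0.4522 0.3729 0.19  ]
[0.5614 0.2006 0.3008]
```

```bash
python3 -m handwheel '[[[-0.07,-0.05,0,0,1],[-0.07,-0.05,0,0,1],[0,0,0.075,0,1],[0,0,0.075,0,1],[0,0,0,0,1]]]' 
python3 - <<'E'
from h import *
s=r.get_state();print(s['ee_pos']);save(get_image('side'),'s1.png',(120,120,320,300),3);save(get_image('wrist'),'w3.png')
E
```

```text
clock: 2.25
ee_pos: [0.6129, 0.1633, 0.2358]
orientation: [-0.005, -0.0, 1.0, -0.001]
contact_force: [-0.2, 1.1, -0.8]
grip_width: 0.999
[0.6129 0.1633 0.2358]
```

View pics/s1.png

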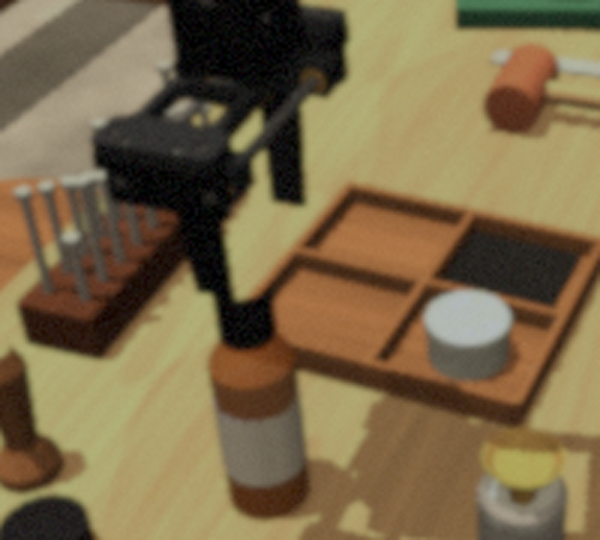

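View pics/w3.png

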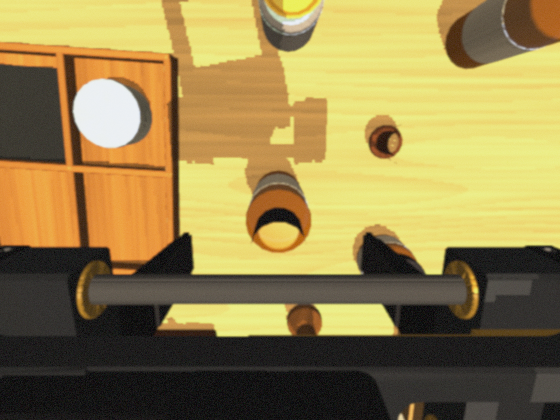

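```bash
python3 - <<'E'
from h import *
s=r.get_state();im=cv2.imread('pics/w3.png')[:,:,::-1];print(s['ee_pos'],s['orientation'])
save(im,'w3z.png',(220,160,340,260),6)
M=wP(s['ee_pos'],s['orientation'])
for p in((278,224),(278,228),(278,220)):print(onz(M,p,.19))
E
```

```text
[0.6154 0.1637 0.2414] [-0.0008 -0.0004  1.     -0.    ]
[0.6089 0.1637 0.19  ]
[0.6117 0.1637 0.19  ]
[0.6061 0.1637 0.19  ]
```

View pics/w3z.png

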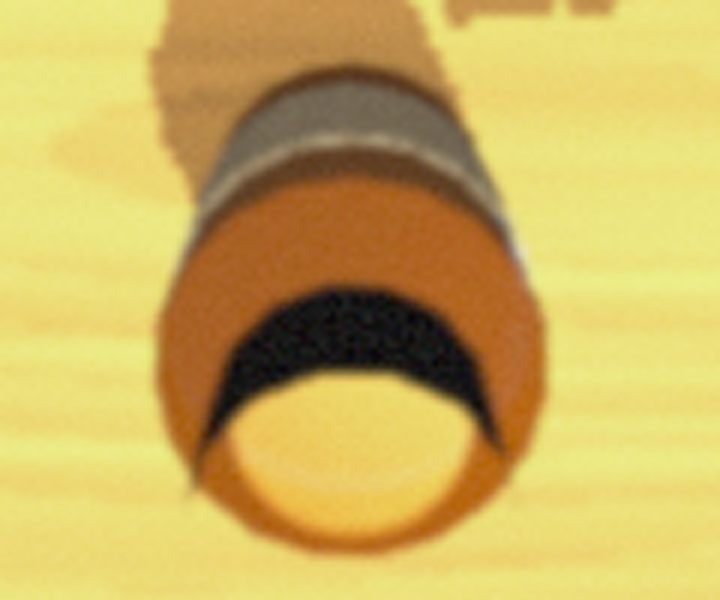

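```bash
python3 -m handwheel '[[[-0.008,-0.003,0.06,0,1],[0,0,0.06,0,1],[0,0,0.052,0,1],[0,0,0,0,1],[0,0,0,0,-1]]]' 25
python3 -m handwheel '[[[0,0,0,0,-1],[0,0,0,0,-1],[0,0,0,0,-1],[0,0,0,0,-1],[0,0,0,0,-1]]]'
python3 - <<'E'
from h import *
s=r.get_state();print(s['ee_pos']);save(get_image('side'),'s2.png',(120,120,320,300),3)
E
```

```text
clock: 2.85
ee_pos: [0.6201, 0.1621, 0.175]
orientation: [0.001, -0.0, 1.0, 0.0]
contact_force: [0.2, -0.0, 0.5]
grip_width: 0.959
clock: 3.35
ee_pos: [0.6195, 0.1614, 0.1731]
orientation: [0.0, 0.0, 1.0, 0.0]
contact_force: [0.0, -0.4, 0.5]
grip_width: 0.551
[0.6195 0.1614 0.1731]
```

View pics/s2.png

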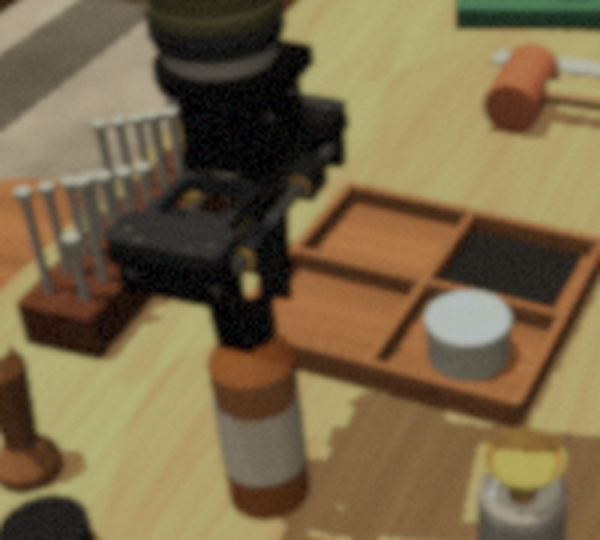

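Fingers straddle the cap; keep closing.

```bash
python3 -m handwheel '[[[0,0,0,0,-1],[0,0,0,0,-1],[0,0,0,0,-1],[0,0,0,0,-1],[0,0,-0.02,0,-1]]]' 25
python3 -m handwheel '[[[0,0,-0.05,0,-1],[0,0,-0.05,0,-1],[0,0,-0.05,0,-1],[0,0,0,0,-1]]]'
```

```text
clock: 3.9
ee_pos: [0.6181, 0.1611, 0.1789]
orientation: [-0.002, 0.0, 1.0, -0.0]
contact_force: [-0.2, -0.3, -3.2]
grip_width: 0.399
clock: 4.3
ee_pos: [0.621, 0.1616, 0.2447]
orientation: [0.003, 0.0, 1.0, 0.0]
contact_force: [0.4, 0.1, -2.8]
grip_width: 0.396
```

```bash
python3 -m handwheel '[[[-0.0085,-0.04,0,0,-1],[-0.0085,-0.08,0,0,-1],[-0.0085,-0.08,0,0,-1],[-0.0085,-0.08,0,0,-1],[-0.0085,-0.08,0,0,-1]]]'
python3 -m handwheel '[[[-0.0085,-0.08,0,0,-1],[-0.0085,-0.08,0,0,-1],[-0.0085,-0.08,0,0,-1],[-0.0085,-0.08,0,0,-1],[0,-0.055,0,0,-1]]]'
python3 -m handwheel '[[[0,0,0,0,-1],[0,0,0,0,-1]]]'
python3 - <<'E'
from h import *
s=r.get_state();print(s['ee_pos'],s['contact_force']);save(get_image('side'),'s3.png');save(get_image('wrist'),'w4.png');save(get_image('top'),'t4.png',(150,60,430,270),2.8)
E
```

```text
clock: 4.8
ee_pos: [0.6353, 0.0151, 0.2383]
orientation: [-0.002, 0.0, 1.0, -0.0]
contact_force: [-0.3, -0.7, -2.8]
grip_width: 0.401
clock: 5.3
ee_pos: [0.6487, -0.1357, 0.2381]
orientation: [-0.002, 0.001, 1.0, -0.0]
contact_force: [1.0, -0.3, -3.0]
grip_width: 0.397
clock: 5.5
ee_pos: [0.6489, -0.1334, 0.2388]
orientation: [-0.002, 0.001, 1.0, 0.001]
contact_force: [-0.3, 0.3, -3.4]
grip_width: 0.396
[ 0.6489 -0.1334  0.2388] [-0.2906  0.2931 -3.3532]
```

View pics/s3.png

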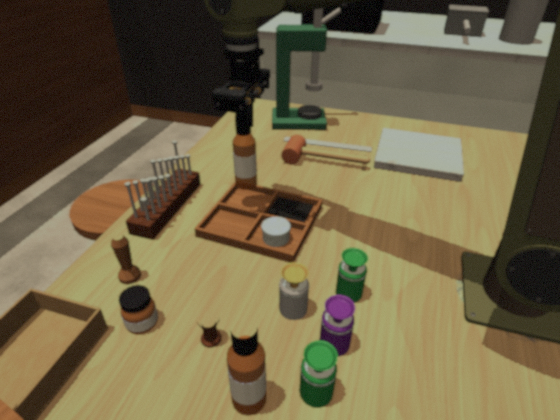

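View pics/w4.png

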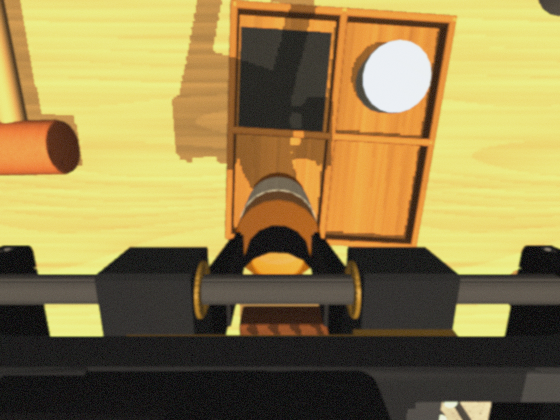

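View pics/t4.png

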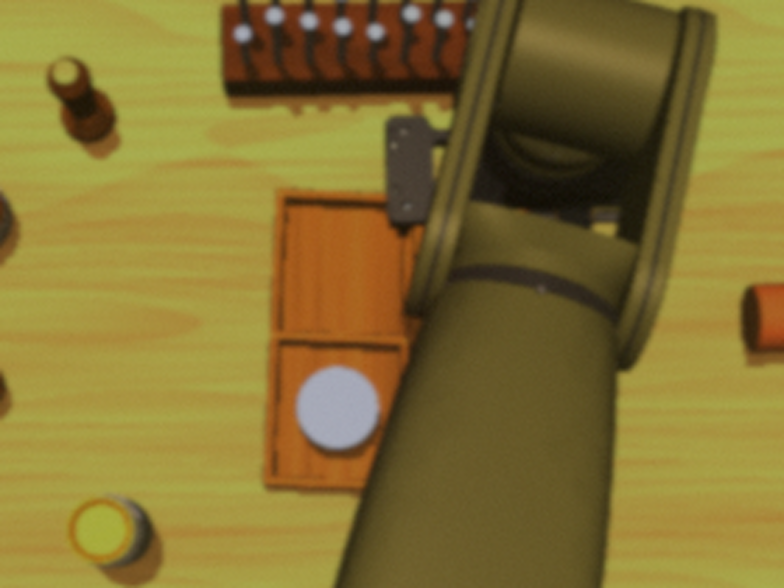

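```bash
python3 - <<'E'
from h import *
s=r.get_state();M=wP(s['ee_pos'],s['orientation'])
for n,p in(('FRo',(233,3)),('FLo',(454,17)),('mid',(331,134)),('midL',(433,142)),('midR',(234,130)),('BL',(415,242)),('FM',(342,12))): print(n,onz(M,p,.028))
print('pad',onz(M,(285,78),.011),'tin',onz(M,(396,76),.048))
E
```

```text
FRo [ 0.4595 -0.1764  0.028 ]
FLo [0.4725 0.0481 0.028 ]
mid [ 0.5884 -0.0726  0.028 ]
midL [0.5973 0.0413 0.028 ]
midR [ 0.584  -0.1797  0.028 ]
BL [0.7152 0.0334 0.028 ]
FM [ 0.4678 -0.0661  0.028 ]
pad [ 0.5281 -0.1233  0.011 ] tin [ 0.5314 -0.0129  0.048 ]
```

```bash
python3 -m handwheel '[[[0,0,0.04,0,-1],[0,0,0.05,0,-1],[0,0,0.03,0,-1],[0,0,0.01,0,-1],[0,0,0,0,-1]]]'
python3 -m handwheel '[[[0,0,0.006,0,-1],[0,0,0.004,0,-1],[0,0,0,0,-1]]]'
```

```text
clock: 6.15
ee_pos: [0.6494, -0.1322, 0.1875]
orientation: [-0.001, 0.0, 1.0, 0.0]
contact_force: [-0.2, 0.3, -3.0]
grip_width: 0.395
clock: 6.45
ee_pos: [0.6501, -0.1327, 0.1854]
orientation: [0.0, 0.0, 1.0, -0.0]
contact_force: [-0.8, -0.1, -2.3]
grip_width: 0.395
```

```bash
python3 -m handwheel '[[[0,0,0.005,0,-1],[0,0,0.003,0,-1],[0,0,0,0,-1]]]'
```

```text
clock: 6.75
ee_pos: [0.6497, -0.1326, 0.1814]
orientation: [-0.0, 0.0, 1.0, 0.0]
contact_force: [-0.1, -0.4, -2.4]
grip_width: 0.394
```

```bash
python3 -m handwheel '[[[0,0,0.003,0,-1],[0,0,0,0,-1]]]'
python3 -m handwheel '[[[0,0,0.003,0,-1],[0,0,0,0,-1]]]'
```

```text
clock: 6.95
ee_pos: [0.6501, -0.1326, 0.1808]
orientation: [0.0, 0.0, 1.0, -0.0]
contact_force: [0.0, -0.2, -1.9]
grip_width: 0.398
clock: 7.15
ee_pos: [0.6504, -0.1327, 0.1808]
orientation: [0.001, 0.0, 1.0, -0.0]
contact_force: [-0.2, 0.7, 3.3]
grip_width: 0.397
```

Contact (weight carried by the floor). Open and rise.

```bash
python3 -m handwheel '[[[0,0,0,0,0],[0,0,0,0,0.3],[0,0,0,0,1],[0,0,0,0,1],[0,0,0,0,1]]]'
python3 -m handwheel '[[[0,0,-0.03,0,1],[0,0,-0.06,0,1],[0,0,-0.1,0,1],[0,0,-0.1,0,1],[0,0,0,0,1]]]'
python3 - <<'E'
from h import *
s=r.get_state();print(s['ee_pos'],s['contact_force']);save(get_image('side'),'s4.png',(160,80,360,260),3);save(get_image('wrist'),'w5.png')
E
```

```text
clock: 7.65
ee_pos: [0.6498, -0.1327, 0.179]
orientation: [-0.0, 0.0, 1.0, 0.0]
contact_force: [-1.3, 0.0, -0.2]
grip_width: 0.758
clock: 8.15
ee_pos: [0.6528, -0.1335, 0.3051]
orientation: [0.007, 0.0, 1.0, -0.002]
contact_force: [-0.4, -0.4, 1.0]
grip_width: 0.996
[ 0.6528 -0.1335  0.3051] [-0.4042 -0.3718  0.9583]
```

View pics/s4.png

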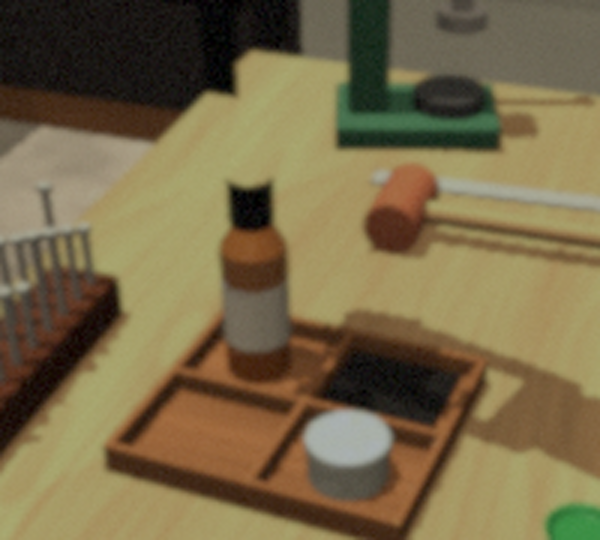

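View pics/w5.png

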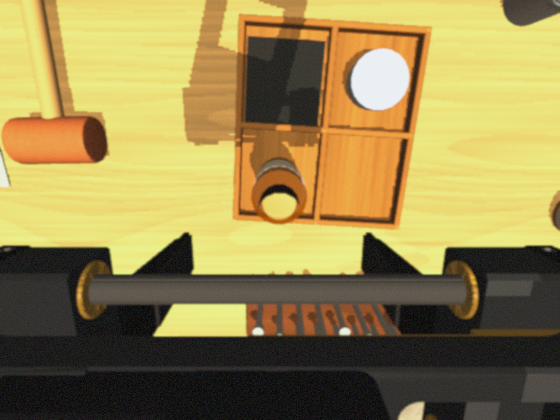

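```bash
python3 -m handwheel '[[[0.04,0.1,0,0,1],[0.04,0.1,0,0,1],[0.04,0.1,0,0,1],[0.04,0.1,0,0,1],[0.04,0.1,0,0,1]]]'
python3 -m handwheel '[[[0.04,0.1,0,0,1],[0.04,0.1,0,0,1],[0.04,0.1,0,0,1],[0.04,0.1,0,0,1],[0.04,0.1,0,0,1]]]'
python3 -m handwheel '[[[0.04,0.1,0,0,1],[0.04,0.1,0.04,0,1],[0.02,0.06,0.1,0,1],[0,0,0,0,1],[0,0,0,0,1]]]'
python3 - <<'E'
from h import *
s=r.get_state();print(s['ee_pos'],s['orientation']);im=get_image('wrist');save(im,'w6.png',(180,130,380,280),4)
E
```

```text
clock: 8.75
ee_pos: [0.5683, 0.0688, 0.2932]
orientation: [-0.002, 0.0, 1.0, 0.0]
contact_force: [0.8, 0.5, 0.3]
grip_width: 1.003
clock: 9.25
ee_pos: [0.4884, 0.2686, 0.2933]
orientation: [-0.001, 0.0, 1.0, -0.001]
contact_force: [0.7, 0.1, 0.3]
grip_width: 0.998
clock: 9.75
ee_pos: [0.449, 0.3709, 0.2368]
orientation: [-0.002, -0.0, 1.0, -0.002]
contact_force: [1.0, -0.9, 0.3]
grip_width: 1.0
[0.449  0.3709 0.2368] [-0.0019 -0.0004  1.     -0.0016]
```

View pics/w6.png

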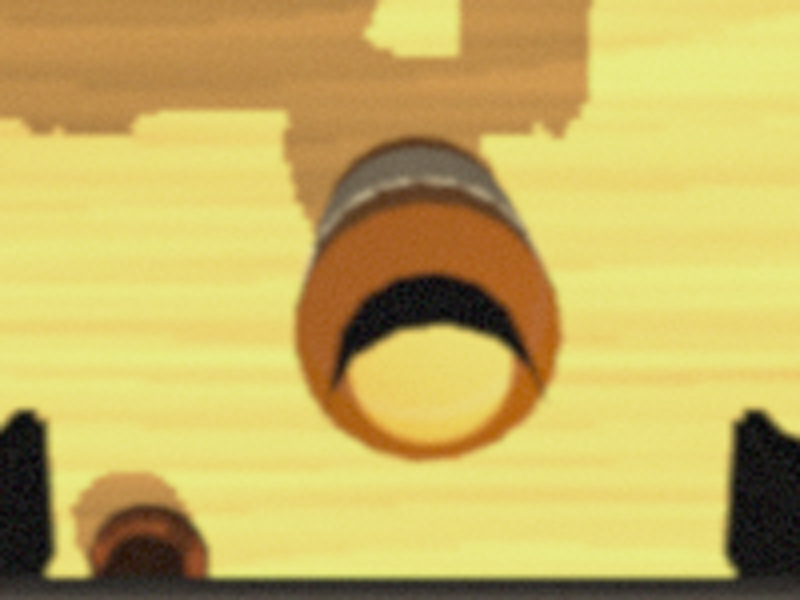

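```bash
python3 - <<'E'
from h import *
M=wP([.449,.3709,.2368],[-.0019,-.0004,1,-.0016]);print(onz(M,(289.3,227),.19),onz(M,(289.3,229),.19),onz(wP([.6154,.1637,.2414],[-.0008,-.0004,1,0]),(277.5,239.5),.19))
E
```

```text
[0.4431 0.3782 0.19  ] [0.4444 0.3782 0.19  ] [0.6198 0.1634 0.19  ]
```

```bash
python3 -m handwheel '[[[0.01,0.015,0.05,0,1],[0,0,0.06,0,1],[0,0,0.045,0,1],[0,0,0,0,1],[0,0,0,0,-1]]]' 25
python3 -m handwheel '[[[0,0,0,0,-1],[0,0,0,0,-1],[0,0,0,0,-1],[0,0,0,0,-1],[0,0,0,0,-1]]]'
python3 -m handwheel '[[[0,0,0,0,-1],[0,0,0,0,-1],[0,0,0,0,-1],[0,0,0,0,-1],[0,0,0,0,-1]]]'
python3 - <<'E'
from h import *
s=r.get_state();print(s['ee_pos']);save(get_image('side'),'s6.png',(160,240,360,420),3)
E
```

```text
clock: 10.3
ee_pos: [0.4474, 0.377, 0.1789]
orientation: [0.001, 0.001, 1.0, 0.0]
contact_force: [-0.3, -0.4, 0.4]
grip_width: 0.96
clock: 10.8
ee_pos: [0.4462, 0.3776, 0.1775]
orientation: [0.0, 0.0, 1.0, 0.0]
contact_force: [-0.1, 0.1, -0.8]
grip_width: 0.553
clock: 11.3
ee_pos: [0.4461, 0.3775, 0.1772]
orientation: [-0.0, 0.0, 1.0, 0.0]
contact_force: [0.7, -0.1, -0.4]
grip_width: 0.394
[0.4461 0.3775 0.1772]
```

View pics/s6.png

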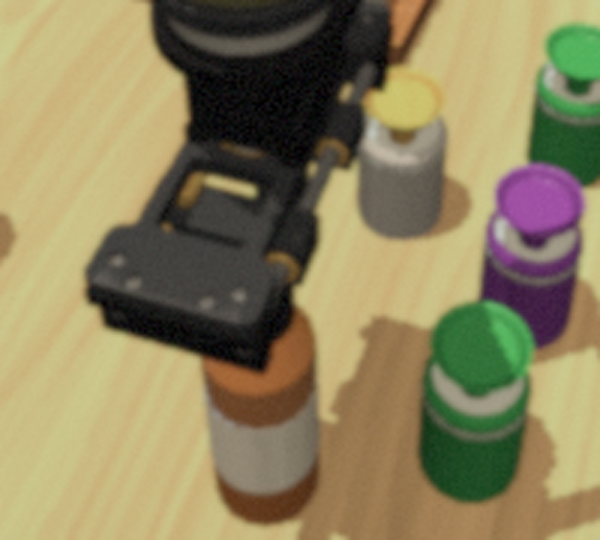

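```bash
python3 -m handwheel '[[[0,0,-0.02,0,-1],[0,0,-0.06,0,-1],[0,0,-0.08,0,-1],[0,0,-0.08,0,-1],[0,0,-0.08,0,-1]]]'
python3 -m handwheel '[[[0,0,-0.05,0,-1],[-0.02,-0.04,0,0,-1],[-0.035,-0.07,0,0,-1],[-0.04,-0.075,0,0,-1],[-0.04,-0.075,0,0,-1]]]'
python3 -m handwheel '[[[-0.04,-0.075,0,0,-1],[-0.04,-0.075,0,0,-1],[-0.04,-0.075,0,0,-1],[-0.04,-0.075,0,0,-1],[-0.04,-0.075,0,0,-1]]]'
python3 -m handwheel '[[[-0.04,-0.075,0,0,-1],[-0.04,-0.075,0,0,-1],[-0.04,-0.075,0,0,-1],[-0.04,-0.075,0,0,-1],[-0.025,-0.055,0,0,-1]]]'
```

```text
clock: 11.85
ee_pos: [0.4458, 0.3771, 0.3063]
orientation: [-0.0, 0.0, 1.0, -0.0]
contact_force: [-0.7, -0.3, -2.8]
grip_width: 0.395
clock: 12.35
ee_pos: [0.5002, 0.2724, 0.3252]
orientation: [-0.0, -0.0, 1.0, -0.0]
contact_force: [0.6, 0.2, -1.9]
grip_width: 0.398
clock: 12.85
ee_pos: [0.5802, 0.122, 0.3252]
orientation: [-0.0, 0.0, 1.0, -0.0]
contact_force: [0.3, 0.1, -2.4]
grip_width: 0.393
clock: 13.35
ee_pos: [0.6544, -0.0207, 0.3248]
orientation: [-0.001, 0.001, 1.0, -0.0]
contact_force: [-0.5, -0.6, -2.7]
grip_width: 0.398
```

```bash
python3 -m handwheel '[[[0,0,0.04,0,-1],[0,0,0.08,0,-1],[0,0,0.08,0,-1],[0,0,0.06,0,-1],[0,0,0.03,0,-1]]]'
python3 -m handwheel '[[[0,0,0.02,0,-1],[0,0,0.01,0,-1],[0,0,0.01,0,-1],[0,0,0,0,-1]]]'
python3 - <<'E'
from h import *
s=r.get_state();print(s['ee_pos']);save(get_image('side'),'s7.png',(140,80,340,260),3);save(get_image('wrist'),'w7.png')
E
```

```text
clock: 13.85
ee_pos: [0.6516, -0.0178, 0.2049]
orientation: [-0.003, 0.0, 1.0, 0.0]
contact_force: [-1.2, 0.4, -2.3]
grip_width: 0.395
clock: 14.25
ee_pos: [0.6543, -0.0186, 0.194]
orientation: [0.001, 0.0, 1.0, -0.0]
contact_force: [-0.8, -0.2, -2.5]
grip_width: 0.395
[ 0.6543 -0.0186  0.194 ]
```

View pics/s7.png

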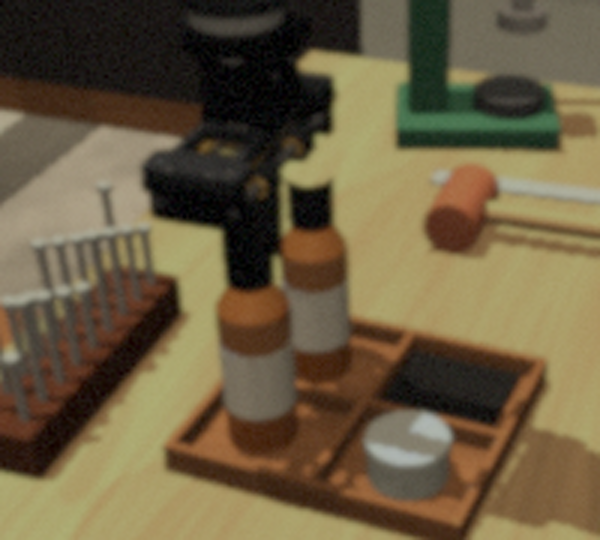

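View pics/w7.png

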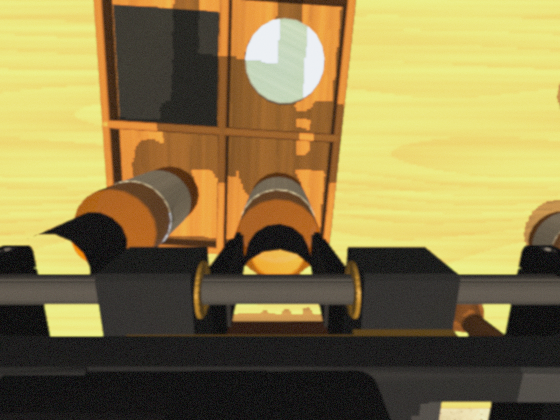

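```bash
python3 -m handwheel '[[[0,0,0.008,0,-1],[0,0,0.006,0,-1],[0,0,0,0,-1]]]'
python3 -m handwheel '[[[0,0,0.004,0,-1],[0,0,0,0,-1]]]'
python3 -m handwheel '[[[0,0,0.004,0,-1],[0,0,0,0,-1]]]'
```

```text
clock: 14.65
ee_pos: [0.6537, -0.0186, 0.1871]
orientation: [-0.0, 0.0, 1.0, 0.0]
contact_force: [0.1, -0.2, -2.9]
grip_width: 0.395
clock: 14.85
ee_pos: [0.6538, -0.0186, 0.1858]
orientation: [-0.0, 0.0, 1.0, 0.0]
contact_force: [-1.2, 0.2, -3.6]
grip_width: 0.394
clock: 15.05
ee_pos: [0.6543, -0.0186, 0.1852]
orientation: [0.0, 0.0, 1.0, -0.0]
contact_force: [-1.7, -0.3, -0.6]
grip_width: 0.397
```

```bash
python3 -m handwheel '[[[0,0,0.002,0,-1],[0,0,0,0,-1]]]'
```

```text
clock: 15.25
ee_pos: [0.6546, -0.0186, 0.1852]
orientation: [0.001, 0.0, 1.0, -0.0]
contact_force: [-1.2, 0.2, 4.2]
grip_width: 0.394
```

```bash
python3 -m handwheel '[[[0,0,0,0,0],[0,0,0,0,0.3],[0,0,0,0,0.7],[0,0,0,0,0.7],[0,0,0,0,0.7]]]'
python3 -m handwheel '[[[0,0,-0.03,0,0.7],[0,0,-0.06,0,1],[0,0,-0.1,0,1],[0,0,-0.08,0,1],[0,0,0,0,1]]]'
python3 - <<'E'
from h import *
s=r.get_state();print(s['ee_pos'],s['contact_force']);save(get_image('side'),'s8.png',(140,80,340,260),3);save(get_image('wrist'),'w8.png')
E
```

```text
clock: 15.75
ee_pos: [0.6538, -0.0186, 0.1833]
orientation: [-0.0, 0.0, 1.0, 0.0]
contact_force: [0.2, 0.0, 0.5]
grip_width: 0.76
clock: 16.25
ee_pos: [0.6566, -0.0189, 0.3002]
orientation: [0.006, 0.0, 1.0, -0.001]
contact_force: [0.4, -0.3, 0.8]
grip_width: 0.998
[ 0.6566 -0.0189  0.3002] [ 0.3594 -0.3331  0.7731]
```

View pics/s8.png

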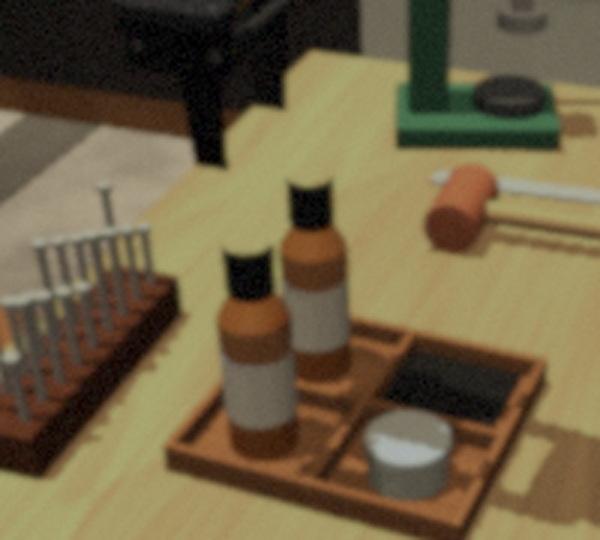

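View pics/w8.png

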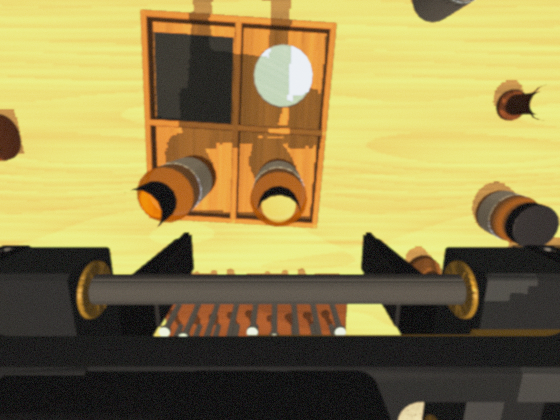

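```bash
python3 -m handwheel '[[[0.079,0.069,0,0,1],[0.079,0.069,0,0,1],[0.079,0.069,0,0,1],[0.079,0.069,0,0,1],[0.079,0.069,0,0,1]]]'
python3 -m handwheel '[[[0.079,0.069,0,0,1],[0.079,0.069,0.08,0,1],[0,0,0.12,0,1],[0,0,0,0,1],[0,0,0,0,1]]]'
python3 - <<'E'
from h import *
s=r.get_state();print(s['ee_pos'],s['orientation']);im=get_image('wrist');save(im,'w9.png')
E
```

```text
clock: 16.85
ee_pos: [0.4939, 0.1202, 0.2897]
orientation: [-0.002, 0.001, 1.0, -0.0]
contact_force: [-0.6, 0.4, 0.5]
grip_width: 0.999
clock: 17.35
ee_pos: [0.4336, 0.1729, 0.2121]
orientation: [-0.002, 0.0, 1.0, -0.001]
contact_force: [-0.2, 0.2, 0.6]
grip_width: 0.998
[0.4336 0.1729 0.2121] [-0.0019  0.0003  1.     -0.0006]
```

View pics/w9.png

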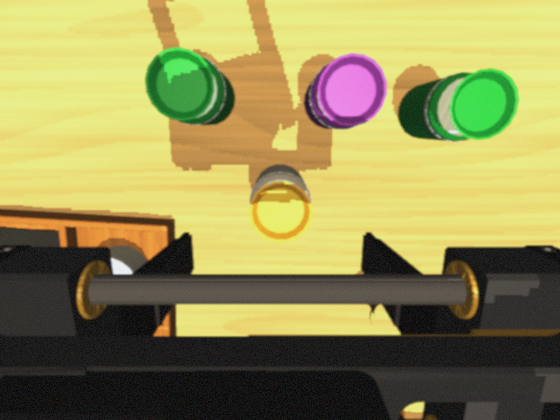

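```bash
python3 - <<'E'
from h import *
s=r.get_state();M=wP(s['ee_pos'],s['orientation']);print(s['ee_pos'],onz(M,(281,210),.105),tri(M,(281,210),P('top'),(187.1,249.6)),tri(M,(281,210),P('side'),(294.4,272.6)))
E
```

```text
[0.4352 0.173  0.2144] [0.4344 0.1758 0.105 ] (array([0.4326, 0.1726, 0.1042]), [np.float64(4.495889068134982), np.float64(0.7462500311183264)]) (array([0.433 , 0.1758, 0.1036]), [np.float64(2.0079635279409107), np.float64(0.5635542417495445)])
```

```bash
python3 -m handwheel '[[[0.004,0.005,0.1,0,1],[0,0,0.1,0,1],[0,0,0.1,0,1],[0,0,0.06,0,1],[0,0,0.01,0,1]]]' 25
python3 -m handwheel '[[[0,0,0,0,1],[0,0,0,0,-1],[0,0,0,0,-1],[0,0,0,0,-1],[0,0,0,0,-1]]]'
python3 - <<'E'
from h import *
s=r.get_state();print(s['ee_pos']);save(get_image('side'),'s9.png',(200,200,400,380),3)
E
```

```text
clock: 17.9
ee_pos: [0.4331, 0.1745, 0.0644]
orientation: [-0.001, 0.001, 1.0, -0.0]
contact_force: [-0.4, -0.9, -0.7]
grip_width: 1.002
clock: 18.4
ee_pos: [0.4335, 0.1754, 0.0663]
orientation: [0.001, 0.0, 1.0, 0.0]
contact_force: [-0.6, -0.2, 0.1]
grip_width: 0.72
[0.4335 0.1754 0.0663]
```

View pics/s9.png

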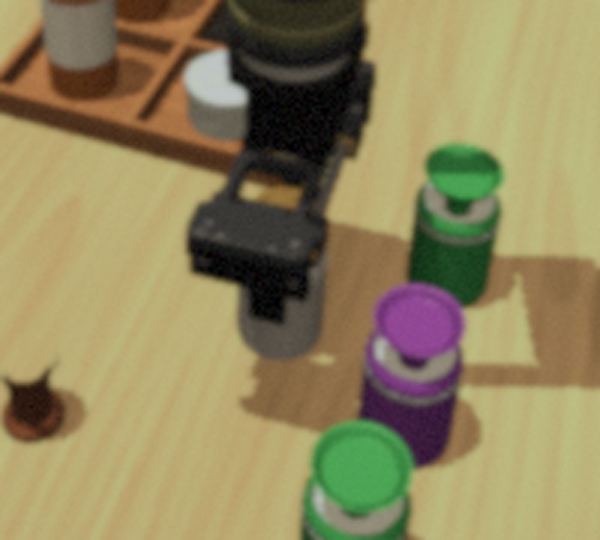

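```bash
python3 -m handwheel '[[[0,0,0,0,-1],[0,0,0,0,-1],[0,0,0,0,-1],[0,0,-0.03,0,-1],[0,0,-0.06,0,-1]]]' 30
python3 -m handwheel '[[[0,0,-0.08,0,-1],[0,0,-0.06,0,-1],[0,0,-0.02,0,-1],[-0.01,-0.04,0,0,-1],[-0.024,-0.08,0,0,-1]]]'
python3 -m handwheel '[[[-0.025,-0.08,0,0,-1],[-0.025,-0.08,0,0,-1],[-0.025,-0.08,0,0,-1],[-0.025,-0.08,0,0,-1],[-0.025,-0.08,0,0,-1]]]'
python3 -m handwheel '[[[-0.025,-0.08,0,0,-1],[-0.025,-0.08,0,0,-1],[-0.025,-0.07,0,0,-1],[0,0,0,0,-1],[0,0,0,0,-1]]]'
```

```text
clock: 18.95
ee_pos: [0.4301, 0.1744, 0.0988]
orientation: [-0.004, 0.0, 1.0, -0.001]
contact_force: [0.5, -0.0, -5.1]
grip_width: 0.605
clock: 19.45
ee_pos: [0.4455, 0.1277, 0.1645]
orientation: [-0.001, -0.001, 1.0, 0.0]
contact_force: [-0.3, -1.0, -4.5]
grip_width: 0.604
clock: 19.95
ee_pos: [0.4954, -0.034, 0.1636]
orientation: [-0.001, 0.0, 1.0, 0.0]
contact_force: [0.6, -0.1, -4.2]
grip_width: 0.607
clock: 20.45
ee_pos: [0.5253, -0.1249, 0.1637]
orientation: [-0.002, 0.001, 1.0, 0.001]
contact_force: [-0.6, 0.7, -4.1]
grip_width: 0.611
```

```bash
python3 -m handwheel '[[[0,0,0.05,0,-1],[0,0,0.06,0,-1],[0,0,0.05,0,-1],[0,0,0.02,0,-1],[0,0,0.01,0,-1]]]'
python3 -m handwheel '[[[0,0,0,0,-1],[0,0,0,0,-1]]]'
python3 - <<'E'
from h import *
s=r.get_state();print(s['ee_pos']);save(get_image('side'),'s10.png',(160,100,360,280),3);save(get_image('wrist'),'w10.png')
E
```

```text
clock: 20.95
ee_pos: [0.5252, -0.1237, 0.0879]
orientation: [-0.001, -0.0, 1.0, 0.0]
contact_force: [-0.3, -0.4, -4.5]
grip_width: 0.603
clock: 21.15
ee_pos: [0.5271, -0.1248, 0.0905]
orientation: [0.001, 0.0, 1.0, -0.0]
contact_force: [-0.2, 0.4, -3.6]
grip_width: 0.602
[ 0.5271 -0.1248  0.0905]
```

View pics/s10.png

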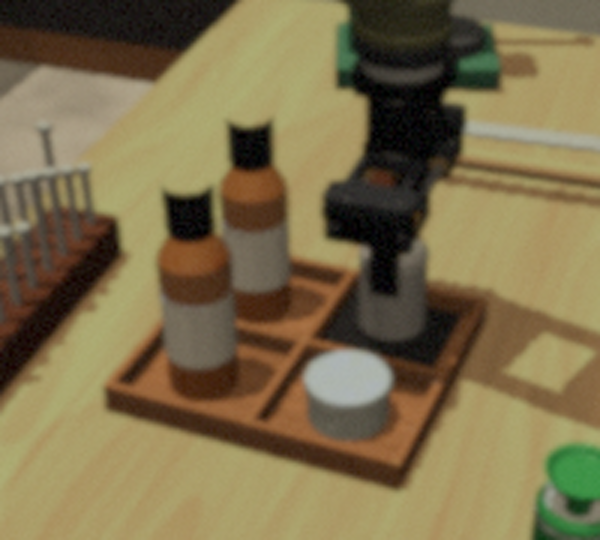

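View pics/w10.png

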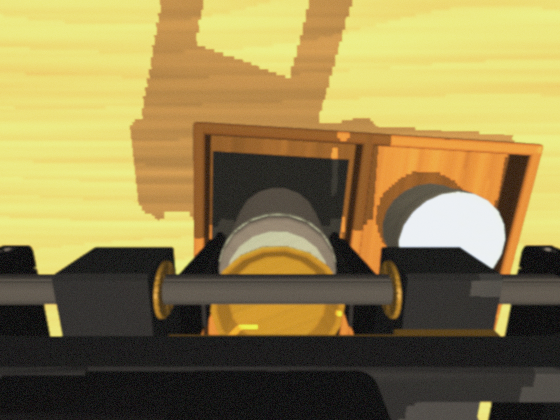

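```bash
python3 -m handwheel '[[[0,0,0.015,0,-1],[0,0,0.01,0,-1],[0,0,0.004,0,-1],[0,0,0,0,-1]]]'
python3 -m handwheel '[[[0,0,0.004,0,-1],[0,0,0,0,-1]]]'
python3 -m handwheel '[[[0,0,0.003,0,-1],[0,0,0,0,-1]]]'
```

```text
clock: 21.65
ee_pos: [0.5259, -0.1247, 0.0771]
orientation: [-0.001, 0.0, 1.0, 0.0]
contact_force: [0.3, -0.4, -4.0]
grip_width: 0.606
clock: 21.85
ee_pos: [0.5267, -0.1249, 0.0767]
orientation: [0.0, 0.0, 1.0, -0.0]
contact_force: [-0.8, 0.3, -1.7]
grip_width: 0.604
clock: 22.05
ee_pos: [0.5268, -0.1249, 0.0767]
orientation: [0.0, 0.0, 1.0, -0.0]
contact_force: [-4.3, 1.7, 6.8]
grip_width: 0.602
```

```bash
python3 -m handwheel '[[[0,0,0,0,0.3],[0,0,0,0,0.5],[0,0,0,0,0.8],[0,0,0,0,0.8],[0,0,0,0,0.8]]]'
python3 -m handwheel '[[[0,0,-0.03,0,0.8],[0,0,-0.08,0,0.8],[0,0,-0.1,0,0],[0,0,-0.08,0,-1],[0,0,0,0,-1]]]' 10
python3 -m handwheel '[[[0,0,0,0,-1],[0,0,0,0,-1],[0,0,0,0,-1]]]'
python3 - <<'E'
from h import *
s=r.get_state();print(s['ee_pos'],s['orientation'],s['contact_force'],s['grip_width']);save(get_image('side'),'s11.png',(160,100,360,280),3);save(get_image('wrist'),'w11.png')
E
```

```text
clock: 22.55
ee_pos: [0.5264, -0.1248, 0.0749]
orientation: [0.0, 0.0, 1.0, -0.0]
contact_force: [0.6, 0.3, -0.8]
grip_width: 0.883
clock: 23.05
ee_pos: [0.5297, -0.1259, 0.1983]
orientation: [0.006, 0.0, 1.0, -0.002]
contact_force: [0.7, 0.6, 0.3]
grip_width: 0.704
clock: 23.35
ee_pos: [0.5254, -0.1245, 0.1891]
orientation: [-0.002, 0.0, 1.0, 0.001]
contact_force: [-0.2, -0.5, -0.5]
grip_width: 0.453
[ 0.5254 -0.1245  0.1891] [-0.0015  0.0003  1.      0.0005] [-0.1533 -0.4617 -0.4807] 0.4533826372907636
```

View pics/s11.png

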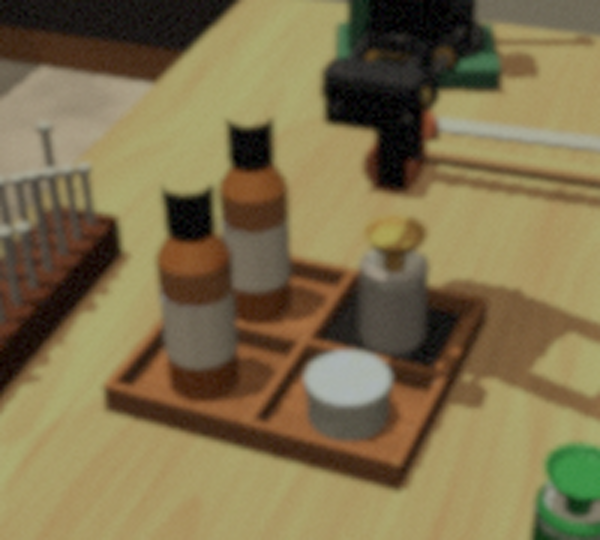

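View pics/w11.png

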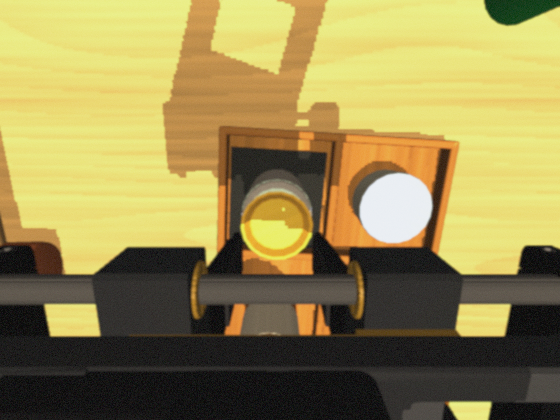

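```bash
python3 -m handwheel '[[[0,0,0,0,-1],[0,0,0,0,-1],[0,0,0,0,-1],[0,0,0,0,-1],[0,0,0,0,-1]]]'
python3 - <<'E'
from h import *
s=r.get_state();print(s['ee_pos'],s['orientation'],s['contact_force'],s['grip_width']);M=wP(s['ee_pos'],s['orientation']);im=get_image('wrist');save(im,'w12.png',(200,160,360,280),5)
print(onz(M,(277,223),.116))
E
```

```text
clock: 23.95
ee_pos: [0.5264, -0.1248, 0.191]
orientation: [0.0, 0.0, 1.0, -0.0]
contact_force: [-0.4, -0.4, -0.5]
grip_width: 0.007
[ 0.5264 -0.1248  0.191 ] [ 0.      0.0003  1.     -0.    ] [-0.4046 -0.3903 -0.4657] 0.0070158647340971035
[ 0.5265 -0.1254  0.116 ]
```

View pics/w12.png

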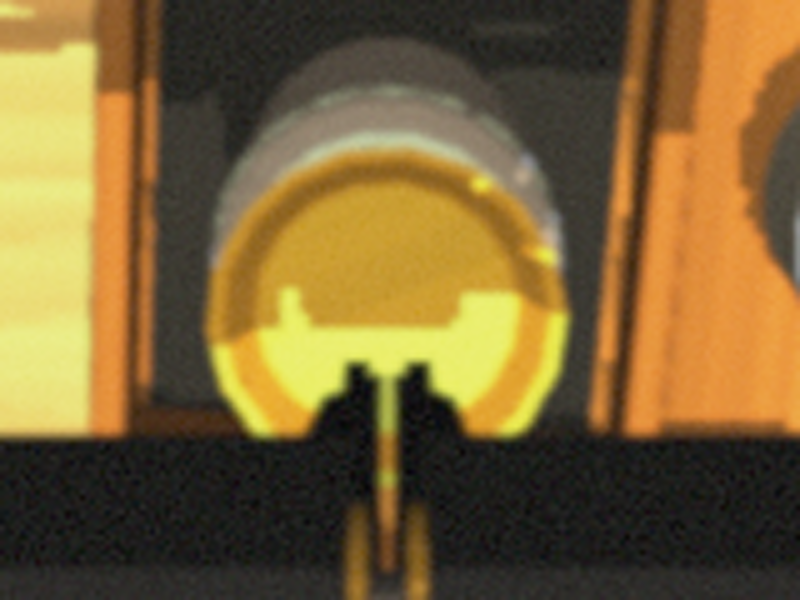

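```bash
python3 -m handwheel '[[[0,0,0.05,0,-1],[0,0,0.06,0,-1],[0,0,0.03,0,-1],[0,0,0.01,0,-1],[0,0,0,0,-1]]]'
python3 -m handwheel '[[[0,0,0.005,0,-1],[0,0,0.005,0,-1],[0,0,0,0,-1]]]'
```

```text
clock: 24.5
ee_pos: [0.5262, -0.1248, 0.1307]
orientation: [-0.0, 0.0, 1.0, 0.0]
contact_force: [-0.4, -0.7, 0.9]
grip_width: 0.003
clock: 24.8
ee_pos: [0.5266, -0.1249, 0.1274]
orientation: [0.0, 0.0, 1.0, -0.0]
contact_force: [0.0, 0.5, -0.2]
grip_width: 0.004
```

```bash
python3 -m handwheel '[[[0,0,0.005,0,-1],[0,0,0.005,0,-1],[0,0,0.005,0,-1],[0,0,0.005,0,-1],[0,0,0,0,-1]]]'
python3 -m handwheel '[[[0,0,0.005,0,-1],[0,0,0.003,0,-1],[0,0,0,0,-1]]]'
```

```text
clock: 25.3
ee_pos: [0.5268, -0.1249, 0.1197]
orientation: [0.0, 0.0, 1.0, -0.0]
contact_force: [-2.3, 0.5, 6.6]
grip_width: 0.006
clock: 25.6
ee_pos: [0.5268, -0.1249, 0.1169]
orientation: [0.0, 0.0, 1.0, -0.0]
contact_force: [-2.4, 0.9, 8.1]
grip_width: 0.008
```

```bash
python3 -m handwheel '[[[0,0,0.003,0,-1],[0,0,0.003,0,-1],[0,0,0,0,-1]]]'
python3 -m handwheel '[[[0,0,0.002,0,-1],[0,0,0,0,-1]]]'
```

```text
clock: 25.9
ee_pos: [0.527, -0.125, 0.1153]
orientation: [0.001, 0.0, 1.0, -0.0]
contact_force: [-3.7, 1.0, 11.3]
grip_width: 0.007
clock: 26.1
ee_pos: [0.5272, -0.1251, 0.1153]
orientation: [0.001, 0.0, 1.0, -0.0]
contact_force: [-5.8, 1.7, 14.3]
grip_width: 0.006
```

```bash
python3 -m handwheel '[[[0,0,0.002,0,-1],[0,0,0,0,-1],[0,0,0,0,-1],[0,0,0,0,-1],[0,0,0,0,-1]]]'
python3 - <<'E'
from h import *
save(get_image('side'),'s13.png',(160,100,360,280),3)
E
```

```text
clock: 26.6
ee_pos: [0.5274, -0.1252, 0.1153]
orientation: [0.001, 0.0, 1.0, -0.0]
contact_force: [-6.3, 1.2, 17.6]
grip_width: 0.002
```

View pics/s13.png

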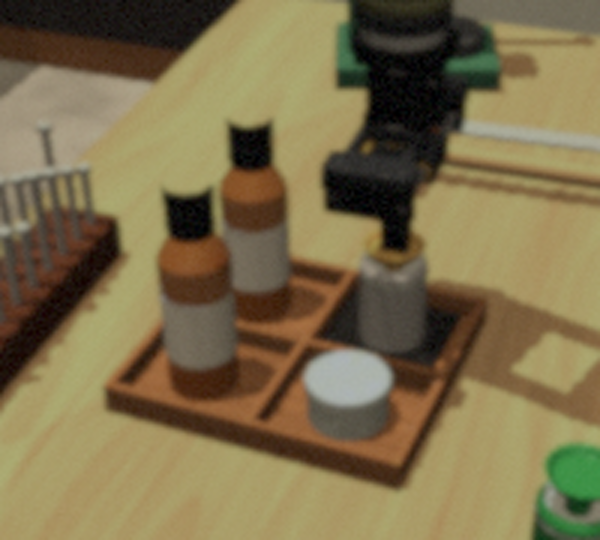

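The dish is visibly down on its stop. Release slowly, then rise.

```bash
python3 -m handwheel '[[[0,0,-0.01,0,-1],[0,0,-0.01,0,-1],[0,0,-0.015,0,-1],[0,0,-0.03,0,-1],[0,0,-0.06,0,-1]]]'
python3 -m handwheel '[[[0,0,-0.08,0,-1],[0,0,-0.08,0,-1],[0,0,0,0,-1],[0,0,0,0,-1],[0,0,0,0,-1]]]'
python3 - <<'E'
from h import *
s=r.get_state();print(s['ee_pos'],s['qd'],s['contact_force']);M=wP(s['ee_pos'],s['orientation'])
im=get_image('side');save(im,'s14.png');save(im,'s14z.png',(160,100,360,280),3);save(get_image('wrist'),'w14.png')
E
```

```text
clock: 27.15
ee_pos: [0.5247, -0.1243, 0.1599]
orientation: [-0.002, 0.0, 1.0, 0.001]
contact_force: [1.4, -0.5, -0.3]
grip_width: 0.005
clock: 27.65
ee_pos: [0.5255, -0.1245, 0.2241]
orientation: [-0.001, 0.0, 1.0, 0.0]
contact_force: [1.1, -0.4, 0.3]
grip_width: 0.007
[ 0.5255 -0.1245  0.2241] [-0.0006  0.0097  0.0094  0.0027  0.0014 -0.0006] [ 1.1423 -0.4077  0.3326]
```

View pics/s14.png

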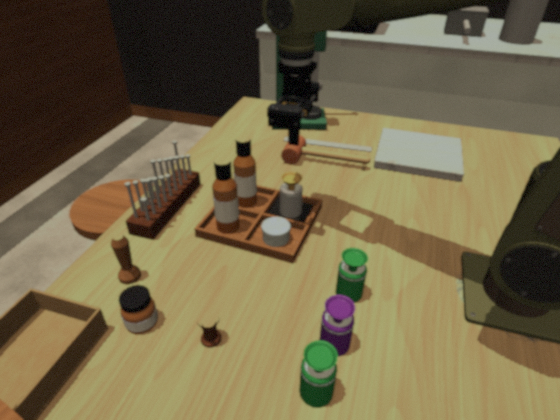

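View pics/s14z.png

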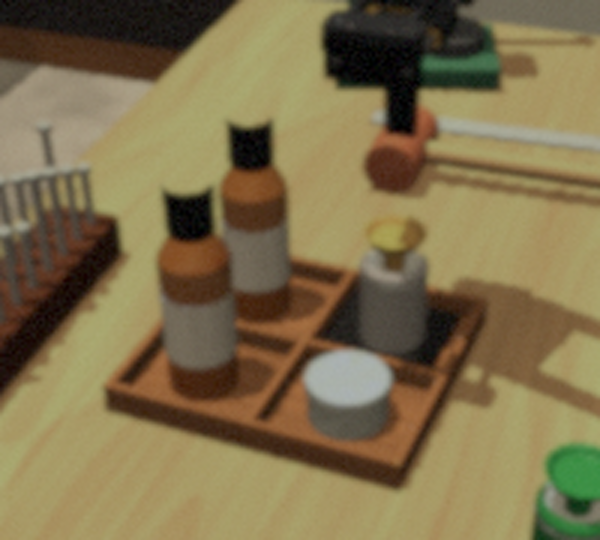

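View pics/w14.png

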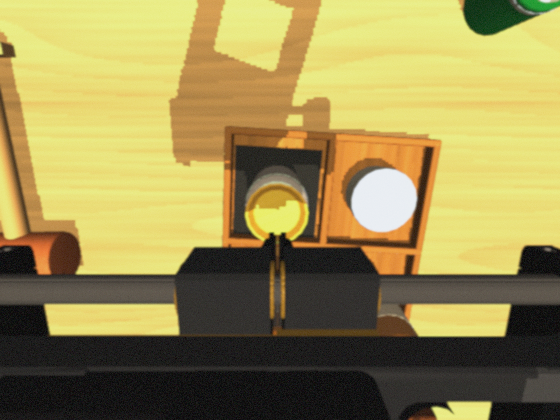

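The dish is back up at (396,235) in the side crop, matching the position before the press. Everything is standing, the arm is clear and the other objects haven't moved.

```bash
python3 - <<'E'
from h import *
print(r.hand_in(), r.get_state()['clock'])
E
```

```text
the job is handed in; nothing more can be done
the job is handed in; nothing more can be done
```

The tray is set up and handed in at about 28 s of the 72 s allowed; the hand-in gave no verdict.

- **Bottles:** I lifted both by the cap. One stands in the back-right bay at about (0.650, -0.133) and the other in the back-left at about (0.654, -0.019), each within about 4 mm of the bay centre I measured.
- **Can:** it stands on the pad at about (0.527, -0.125), within about 4 mm of where I measured the pad.
- **Priming:** I pressed the dish with the closed fingers. The tool stopped going down at z = 0.115 while the force rose from 8 N to 17 N, which is the stop. I held it there for over half a second and released it slowly.

**Last checks:** the final side picture shows all three upright and released, and the dish back at its height from before the press. The tin, spool, jar and mallet look unmoved, and the arm is clear of everything.

**What disagreed:** the cap tops are not drawn in the pictures. Cap height from the top and side views therefore came out 11–13 mm low, at 177–179 mm against the stated 190 mm. I used the stated height, and the closed jaws then read about 38 mm, the cap's diameter. Sideways, the views differed by up to 15 mm, but where the wrist view and the top view overlapped they agreed to within 10 mm.

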